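Centre a doming punch through its guide block

TASK

Set the loose aluminium guide block down (do not drop it) flat and square in the rectangular pocket of the steel doming fixture, upright with its hole straight over the fixture's well, and let go of it. Then take the doming punch with the square grip from the wooden rack and lower it, ball end first, through the block's hole without touching the block or the silver disc and fixture below. Finish still holding the punch there, still and upright, centred in the hole, with the underside of its collar about 10 mm above the top of the block; leave the round-gripped punch, the jar and the hammer alone.

Things in the scene. Friction and masses are not known exactly. Their poses are not given: they have to be found in the camera images.
- guide: Guide block: loose plain aluminium block 64 (x) x 44 (y) x 40 (z) mm, about 0.25 kg, standing on the table with its hole upright. A round hole 28 mm in diameter runs all through it along z, in the middle. Origin: centre of the underside; the block is the same after a half turn.
- guide_mouth (a point): Centre of the hole at the guide block's top face, 40 mm above its underside.
- fixture: Doming fixture: steel block 130 (x) x 110 (y) x 34 (z) mm, fixed to the table. In the middle of its top is a rectangular pocket 67 (x) x 47 (y) mm, 10 mm deep with a 2 mm chamfer; the seated guide block stands 30 mm proud of it. Below the pocket's floor, in the middle, is a round well 34 mm in diameter and 20 mm deep. Origin: centre of the underside, axes along its edges.
- pocket (a point): Centre of the pocket's floor, 24 mm above the table (where the well opens), axes as the fixture's: x along the pocket's long side. A thin silver disc lies on the well's bottom, its top 19 mm below this point.
- rack: Punch rack: dark wooden block 170 (x) x 60 (y) x 70 (z) mm, fixed to the table, with two upright through holes 20 mm in diameter at x = -45 and +45 mm from its middle. One punch hangs by its collar in each. Origin: centre of the underside.
- punch: Doming punch with the square grip: steel, about 0.15 kg, 114 mm long, hanging upright in either rack hole by its collar. From the bottom: ball end 14 mm in diameter and round stem 10 mm thick up to 60 mm, round collar 32 mm in diameter from 60 to 64 mm, square grip 18 x 18 mm (faces square to x and y) from 64 to 114 mm. Origin: lowest point of the ball; z runs up the punch.
- punch_collar (a point): Point on the punch's axis at the underside of the collar, 60 mm above the ball's lowest point.
- round_punch: Bystander: smaller punch with a round wooden grip (12 mm thick) ending in a 20 mm ball, 91 mm long, hanging in the other rack hole by a 28 mm collar; it stands 46 mm above the rack. Origin: its lowest point.
- jar: Bystander: small closed green glass jar, 40 mm in diameter and 50 mm high, standing on the table beyond the work. Origin: centre of the underside.
- hammer: Bystander: hammer 220 mm long lying on the table beyond the fixture, handle towards its -x. Origin: centre of its underside.
There are look-alikes about, which are no part of the job. Several things have the shape of the guide; the one meant has the colours described above.

How it is judged:
By the outcome, as a careful person would: the job done as asked, in the order asked, and still so for the second after the job is handed in, while the arm keeps its last pose, push and grip.
It also fails if it takes over 67 s, if anything falls off the work surface, if the arm or the gripper's body presses on something with over 40 N, if the wrist force passes 120 N, or if a joint passes its speed limit or range.

ROBOT

A 7-joint arm with a two-finger parallel gripper is mounted at the origin on the work surface. World frame = base frame: x ahead of the robot, y to its left, z up, the work surface at z = 0. Lengths are in m, angles in rad, forces in N, time in s.
With the tool pointing down it reaches from about 0.375 to 0.925 m from the base axis. Payload 3.1 kg.
Tool frame: the origin (TCP) lies midway between the tips of the shut fingers; the grasp point (between the pads) lies 19 mm behind it; z points along the fingers, y is the line along which they close (so a half turn about z gives the same grasp; the last joint's range is limited). The gripper opens to 85 mm and grips with 20 to 120 N. Pads are 22 mm wide; open, the fingers measure 114 mm over their backs; the gripper's body (76 mm by 85 mm) begins 54 mm behind the grasp point. The pads swing forward as they close: fully open they stand 13 mm farther back than shut.
Start: joints at [-1.319, 0.383, 0.044, 1.598, -0.018, 1.161, -0.05], TCP at [0.223, 0.611, 0.231] pointing down, gripper open.
Joint ranges: [-2.61, 2.61], [-0.41, 2.15], [-1.48, 1.57], [0, 2.5], [-1.57, 4.71], [0.05, 1.97], [-2.85, 2.85]. Speed limits (rad/s): [2.79, 2.79, 3.14, 3.14, 3.14, 3.14, 3.14].

INTERFACE

Orientations are given as a unit quaternion [x, y, z, w].
In Python, from bench import * gives the robot as it stands.
- The arm moves only by the tool arm_command, never from a script. Its argument "increments" is a list of rows, each a list of 7 numbers: the closure, from -1 (fully open) to 1 (shut), then the shift along the tool's x, y, z in m, then the turn, a rotation vector about the tool's x, y, z in rad. In form: [[grip, x, y, z, ax, ay, az], ...]. A call has 1 to 8 rows; each row shifts and turns the commanded pose from where the row before left it, along the tool's axes as they then stand; what a row does not reach is not made up. A row lasts 1/12 s, in which the tool goes at most 41.7 mm and 7.16 degrees, less where a joint would pass 70% of its speed; a pose out of reach is approached as far as the arm can. A call is refused whole if a number of a shift passes 0.0417 or a number of a turn 0.125, either way. A call with a gripper value outside its range is refused whole. The fingers move at their own pace and stop on an object; "squeeze" is the grip in N (left out, the last holds). Time passes only in rows, so rows that do not move let the fingers close. It gives the time, the measured TCP pose, the force, the opening and the grip force at its end, in the units of the state.
- get_obs(): the state, without advancing time (a new reading comes with each control period).
- grab_frame(name): name is "side" or "top" or "wrist"; returns the picture (384x512x3 uint8, red, green, blue); there is no depth.
- camera_model(name): a dict with "K" (3x3 intrinsics, pixels), "k1" (the pictures are not rectified: a ray, as slopes to the right and down, at radius r is drawn at 1 + k1 r^2 times it, then the intrinsics apply), "rvec" (rotation vector, rad) and "tvec" (3), from world to camera coordinates, as OpenCV has them. Camera axes: x right, y down, z forward; pixel columns grow to the right and rows downward; lengths in m; the calibration is good to about 2 mm. A picture is of the moment at which its call begins: read the wrist's pose just before it. camera_model takes no time and is no camera call; for the wrist camera it gives the pose at the moment of the call.
- close_job(): hands the job in; it is judged then, once.
The state is a dict: "time_s": time; "joint_positions": joint angles; "joint_velocities": joint speeds; "effort": joint torques, N m; "tcp_pos": TCP position; "tool_rot": TCP orientation; "force": force on the tool from outside, world axes, zero at the start; "moment": the same for the moment, N m; "opening": opening from 0.0 (shut) to 1.0 (fully open); "grip_force": force on a finger pad.
Only numpy, scipy, OpenCV 4.12 (cv2) and the standard library are available. Lean on these libraries where they do the work, as an engineer would, in place of code of your own. Each camera call takes 0.05 s, during which the arm holds its last target. There are 200 camera calls.

## Working session

There is one attempt and no reset: what is moved stays moved. The work goes in short steps, Python scripts to look and compute and a tool call to move; the robot and the scene stay as the last step left them, time stands still between calls to the robot, and variables do not carry over. Pictures are saved under pics/ and viewed, at most 10 in all, crops included, and the job is handed in when it is done.

Besides the shell and the picture viewer there is one more tool, called after "Emit:" as name([rows], argument=value, ...), one row to a line, values as JSON. arm_command: Moves the arm, as the interface text tells. Its arguments: {"type":"object","properties":{"increments":{"type":"array","items":{"type":"array","items":{"type":"number"}}},"squeeze":{"type":"number"}},"required":["increments"]}

```bash
mkdir -p pics
cat > h.py <<'E'
from bench import *
import numpy as np, cv2
from scipy.spatial.transform import Rotation as R
def cam(n):
    m=camera_model(n); return np.array(m["K"]),m["k1"],R.from_rotvec(np.ravel(m["rvec"])).as_matrix(),np.ravel(m["tvec"])
def ray(m,uv,z):
    K,k1,Rm,t=m; d=np.linalg.inv(K)@[uv[0],uv[1],1]; s=d[:2]; r=np.linalg.norm(s); q=r
    for _ in range(20): q=r/(1+k1*q*q)
    d=np.array([*(s*(q/r if r>0 else 1)),1]); D=Rm.T@d; C=-Rm.T@t
    return C+D*(z-C[2])/D[2]
def proj(m,p):
    K,k1,Rm,t=m; c=Rm@np.array(p)+t; s=c[:2]/c[2]; s=s*(1+k1*s@s); return (K@[*s,1])[:2]
def save(n,f): cv2.imwrite(f"pics/{f}.png",cv2.cvtColor(n,cv2.COLOR_RGB2BGR))
E
python3 - <<'E'
from h import *
o=get_obs(); print(o)
a=grab_frame("top");b=grab_frame("side")
np.save("top0.npy",a);np.save("side0.npy",b)
save(a,"top0");save(b,"side0")
for n in("top","side","wrist"):
    m=cam(n);print(n,m[0].tolist(),m[1],(-m[2].T@m[3]).round(3),m[2].round(3).tolist())
E
```

```text
{'time_s': 0.0, 'joint_positions': array([-1.31882432,  0.38382868,  0.04384647,  1.59962554, -0.01788049,
        1.16119556, -0.04986647]), 'joint_velocities': array([-0.00085628,  0.00124676,  0.00064463, -0.00130868, -0.00015981,
       -0.00018116,  0.0008427 ]), 'effort': array([ 6.76705531e-05, -4.33449411e+01,  1.02448817e+00, -2.49520522e+01,
        1.05458059e-02,  1.10734615e-02,  4.81583584e-06]), 'tcp_pos': array([0.22243309, 0.6097277 , 0.22986756]), 'tool_rot': array([ 1.73942238e-01,  9.84754956e-01, -1.32386394e-03, -1.49889914e-04]), 'force': array([-0.11433408,  0.56815716,  0.24726463]), 'moment': array([ 0.05915238,  0.00055679, -0.00063707]), 'grip_force': 0.0, 'opening': 1.0050208461444645}
top [[391.34709308414784, 0.0, 256.1635622446129], [0.0, 391.34709308414784, 183.29205048541658], [0.0, 0.0, 1.0]] 0.004296545257911856 [0.378 0.058 1.082] [[0.052, -0.999, -0.002], [-0.977, -0.05, -0.205], [0.205, 0.013, -0.979]]
side [[451.8247523047002, 0.0, 254.52937864204165], [0.0, 451.8247523047002, 195.54632999606034], [0.0, 0.0, 1.0]] -0.12365426105928282 [ 0.005 -0.555  0.806] [[0.714, -0.701, -0.006], [-0.459, -0.461, -0.76], [0.53, 0.545, -0.65]]
wrist [[309.8595258845173, 0.0, 253.10960355301205], [0.0, 309.8595258845173, 190.45066608039602], [0.0, 0.0, 1.0]] -0.00612627651579186 [0.155 0.635 0.372] [[0.343, 0.939, -0.002], [0.901, -0.328, 0.282], [0.264, -0.099, -0.959]]
```

View pics/top0.png

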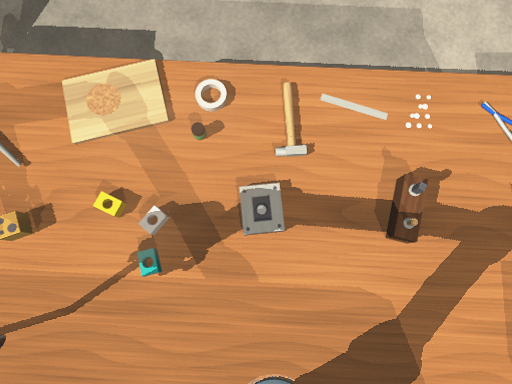

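View pics/side0.png

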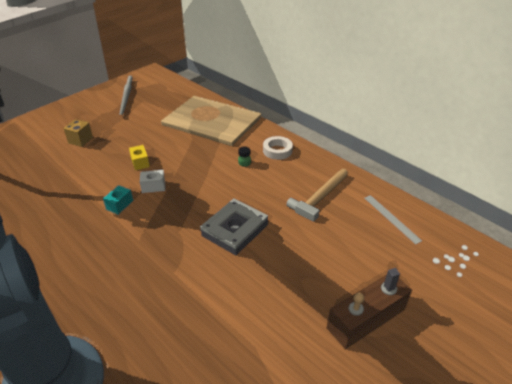

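The top view shows the guide-shaped candidates: yellow (108,204), grey (152,220), teal (149,262) and brass at the left edge (10,225). Grey fits "plain aluminium". The fixture is at (262,209) and the rack at (405,207), with the dark-gripped punch at its upper hole (417,188) and the wooden-gripped one at its lower hole (410,223). I'll confirm this in an enlarged crop and measure.

```bash
cat > m.py <<'E'
from h import *
a=np.load("top0.npy");m=cam("top")
hsv=cv2.cvtColor(a,cv2.COLOR_RGB2HSV)
def seg(x0,y0,x1,y1,cond,z,name):
    M=np.zeros(a.shape[:2],np.uint8);M[y0:y1,x0:x1]=(cond[y0:y1,x0:x1]*255)
    c=max(cv2.findContours(M,cv2.RETR_EXTERNAL,cv2.CHAIN_APPROX_NONE)[0],key=cv2.contourArea)
    P=np.array([ray(m,p[0],z)[:2] for p in c],np.float32)*1000
    r=cv2.minAreaRect(P);print(name,np.round(r[0],1),np.round(r[1],1),round(r[2],1),"px",cv2.boundingRect(c))
g=(hsv[...,1]<70)
seg(130,198,175,245,g&(hsv[...,2]>120),.04,"guide")
seg(230,172,295,245,g&(hsv[...,2]>60),.034,"fixture")
seg(240,185,285,230,hsv[...,2]<75,.03,"pocket")
seg(375,160,440,250,hsv[...,2]<75,.07,"rack(dark)")
k=lambda i:cv2.resize(i,(390,290),interpolation=cv2.INTER_CUBIC)
b=np.load("side0.npy")
save(np.vstack([np.hstack([k(a[185:280,85:213]),k(a[172:244,214:311])]),np.hstack([k(a[165:250,360:474]),k(b[260:350,310:431])])]),"crop")
E
python3 m.py
```

```text
guide [481.7 340.9] [53.9 64.3] 53.3 px (139, 206, 30, 29)
fixture [530.1  55.1] [132.7 111.1] 8.6 px (239, 183, 46, 52)
pocket [522.9  52.7] [48.8 42.8] 8.7 px (254, 202, 17, 19)
rack(dark) [ 498.7 -289.1] [112.4  52. ] 25.8 px (387, 201, 27, 41)
```

View pics/crop.png

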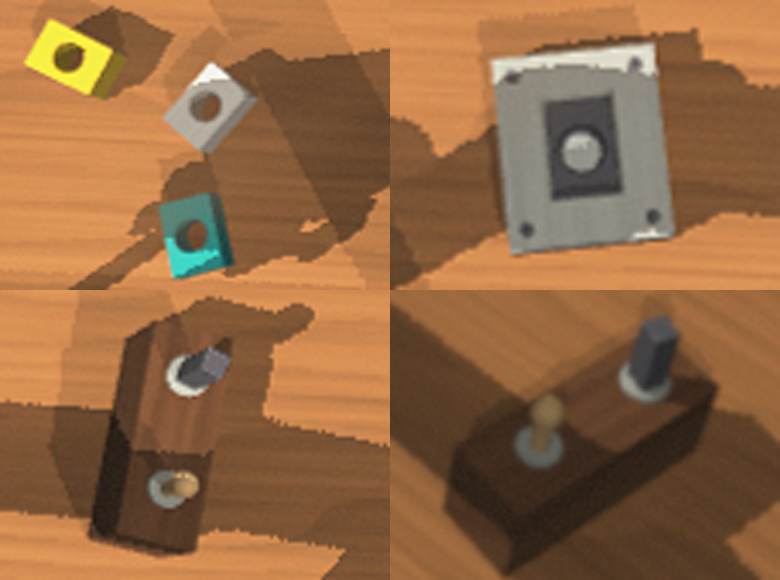

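The crop confirms that the plain grey aluminium block with its hole at px (152,220) is the guide. The square-gripped punch is in the rack's far (upper) hole, and the round wooden-ball one is in the nearer hole. I'll work out the move to above the guide.

```bash
cat >> h.py <<'E'
def plan(p,yaw=None):
    "tool-frame shift to world p (None keeps), and the turn about tool z to bring tool y to yaw (deg, mod 180)"
    o=get_obs(); Rt=R.from_quat(o["tool_rot"]).as_matrix()
    d=np.array([0 if q is None else q-c for q,c in zip(p,o["tcp_pos"])])
    y=np.degrees(np.arctan2(Rt[1,1],Rt[0,1])); 
    tilt=Rt.T@np.array([0,0,-1])
    print("t",round(o["time_s"],2),"tcp",o["tcp_pos"].round(4),"yaw_y",round(y,2),"shift mm",(Rt.T@d*1000).round(1),"level turn",np.round([-tilt[1],tilt[0]],4), "open",round(o["opening"],3),"F",o["force"].round(1),"grip",round(o["grip_force"],1))
    if yaw is not None:
        w=(yaw-y+90)%180-90; print("turn z rad",round(-np.radians(w),4))
E
python3 - <<'E'
from h import *
m=cam("top")
print("hole",ray(m,(152.3,219.7),.04), "squarepunch collar",ray(m,(360+188*114/390,165+(378-290)*85/290),.074),"roundpunch collar",ray(m,(360+170*114/390,165+(489-290)*85/290),.074))
print("well",ray(m,(214+581*97/390-97,172+152*72/290),.01))
plan([.48,.341,.2],52)
E
```

```text
hole [0.48254074 0.34380415 0.04      ] squarepunch collar [ 0.58997456 -0.34447193  0.074     ] roundpunch collar [ 0.50385639 -0.32828977  0.074     ]
well [0.52843652 0.05386403 0.01      ]
t 0.1 tcp [0.2225 0.6098 0.23  ] yaw_y 69.96 shift mm [-334.1 -164.2   30.4] level turn [-0.0025  0.0001] open 1.003 F [-0.4  0.7  0.4] grip 0.0
turn z rad 0.3135
```

Emit:
arm_command([
  [-1, -0.028, -0.0137, 0.0025, 0, 0, 0],
  [-1, -0.028, -0.0137, 0.0025, 0, 0, 0],
  [-1, -0.028, -0.0137, 0.0025, 0, 0, 0],
  [-1, -0.028, -0.0137, 0.0025, 0, 0, 0],
  [-1, -0.028, -0.0137, 0.0025, 0, 0, 0],
  [-1, -0.028, -0.0137, 0.0025, 0, 0, 0],
  [-1, -0.028, -0.0137, 0.0025, 0, 0, 0],
  [-1, -0.028, -0.0137, 0.0025, 0, 0, 0],
])

```text
time_s: 0.77
tcp_pos: [0.3961, 0.4293, 0.2106]
tool_rot: [0.174, 0.985, -0.0, -0.0]
force: [-0.5, -0.8, 0.6]
opening: 0.997
grip_force: 0.0
```

Emit:
arm_command([
  [-1, -0.028, -0.0137, 0.0025, 0, 0, 0],
  [-1, -0.028, -0.0137, 0.0025, 0, 0, 0],
  [-1, -0.028, -0.0137, 0.0025, 0, 0, 0],
  [-1, -0.026, -0.0137, 0.0025, 0, 0, 0],
  [-1, 0, 0, 0, 0, 0, 0.105],
  [-1, 0, 0, 0, 0, 0, 0.105],
  [-1, 0, 0, 0, 0, 0, 0.105],
  [-1, 0, 0, 0, 0, 0, 0],
])

```text
time_s: 1.43
tcp_pos: [0.48, 0.3411, 0.2006]
tool_rot: [0.327, 0.945, -0.001, -0.0]
force: [0.8, -0.3, 0.4]
opening: 1.005
grip_force: 0.0
```

Run:
```python
from h import *
m=cam("wrist");a=grab_frame("wrist");np.save("w1.npy",a);save(a,"w1")
plan([.482,.342,.2],52)
for p in([.482,.342,.04],[.482,.342,0]): print(proj(m,p))
```

```text
t 1.48 tcp [0.4798 0.3414 0.2007] yaw_y 52.03 shift mm [-1.4  1.8  0.7] level turn [-0.0013 -0.0001] open 1.003 F [ 0.9 -0.   0.2] grip 0.0
turn z rad 0.0005
[254.88265587 175.21586287]
[254.73073667 166.90147562]
```

View pics/w1.png

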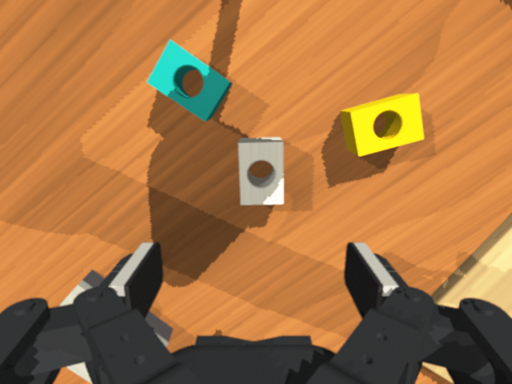

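The wrist view shows the grey guide at px (261,173), nearly square to the tool, with teal and yellow clear of it. I'll measure it finely.

Run:
```python
from h import *
m=cam("wrist");a=np.load("w1.npy");hsv=cv2.cvtColor(a,cv2.COLOR_RGB2HSV)
M=np.zeros(a.shape[:2],np.uint8);M[130:215,228:295]=((hsv[...,1]<75)&(hsv[...,2]>95))[130:215,228:295]*255
cs,_=cv2.findContours(M,cv2.RETR_CCOMP,cv2.CHAIN_APPROX_NONE)
c=max(cs,key=cv2.contourArea);q=c[:,0].astype(float)
for s in(0,1):
    # left/right edges per row
    pts=np.array([[ (q[q[:,1]==v,0].min() if s==0 else q[q[:,1]==v,0].max()),v] for v in range(152,198)])
    P=np.array([ray(m,p,.04)[:2] for p in pts]);vx,vy,x,y=cv2.fitLine(P.astype(np.float32),cv2.DIST_HUBER,0,.01,.01).ravel()
    print("edge",np.degrees(np.arctan2(vy,vx)),x,y)
P=np.array([ray(m,p,.04)[:2] for p in q],np.float32)*1000;print(cv2.minAreaRect(P),cv2.boundingRect(c))
H=np.zeros_like(M);H[150:195,240:282]=(hsv[...,2]<np.where(True,110,0))[150:195,240:282]*255
c=max(cv2.findContours(H,cv2.RETR_EXTERNAL,cv2.CHAIN_APPROX_NONE)[0],key=cv2.contourArea)
P=np.array([ray(m,p[0],.04)[:2] for p in c],np.float32)*1000;print("hole",cv2.minEnclosingCircle(P),cv2.boundingRect(c))
```

```text
edge -36.48795 0.4737127 0.32894057
edge -34.718235 0.49638876 0.36599165
((482.92236328125, 349.0946960449219), (44.373130798339844, 68.92242431640625), 53.6063232421875) (238, 137, 46, 68)
hole ((484.2640686035156, 347.8489990234375), 13.193448066711426) (248, 161, 26, 25)
```

Run:
```python
from h import *
plan([.484,.3477,.010],53.6)
```

```text
t 1.48 tcp [0.4798 0.3414 0.2007] yaw_y 52.03 shift mm [  0.5   7.8 190.7] level turn [-0.0013 -0.0001] open 1.003 F [ 0.9 -0.   0.2] grip 0.0
turn z rad -0.0274
```

Emit:
arm_command([
  [-1, 0.0005, 0.0078, 0.03, 0, 0, -0.027],
  [-1, 0, 0, 0.03, 0, 0, 0],
  [-1, 0, 0, 0.03, 0, 0, 0],
  [-1, 0, 0, 0.03, 0, 0, 0],
  [-1, 0, 0, 0.025, 0, 0, 0],
  [-1, 0, 0, 0.015, 0, 0, 0],
  [-1, 0, 0, 0, 0, 0, 0],
  [-1, 0, 0, 0, 0, 0, 0],
])

```text
time_s: 2.15
tcp_pos: [0.4836, 0.3478, 0.0403]
tool_rot: [0.312, 0.95, -0.001, -0.001]
force: [0.6, -0.6, 0.7]
opening: 0.999
grip_force: 0.0
```

Run:
```python
from h import *
m=cam("wrist");a=grab_frame("wrist");np.save("w2.npy",a);save(a,"w2")
plan([.484,.3477,.010],53.6)
for p in([.484,.3477,.04],): print(proj(m,p))
```

```text
t 2.2 tcp [0.4849 0.3486 0.0417] yaw_y 53.55 shift mm [ 0.2 -1.2 31.7] level turn [0.0004 0.0001] open 0.999 F [-0.4 -0.5  0.2] grip 0.0
turn z rad -0.0008
[252.70264536 247.8586986 ]
```

View pics/w2.png

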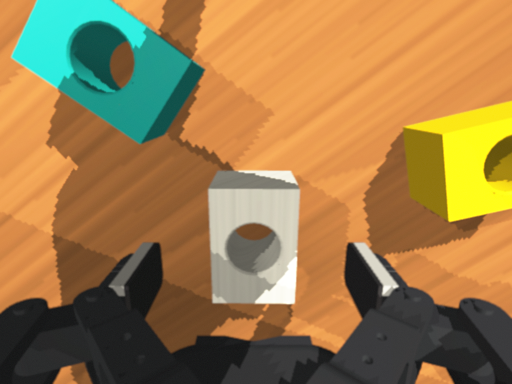

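The guide is centred between the fingers, with its hole at (253,247) against the predicted (252.7,247.9). I'll descend and grip.

Emit:
arm_command([
  [-1, 0, -0.0005, 0.015, 0, 0, 0],
  [-1, 0, 0, 0.015, 0, 0, 0],
  [-1, 0, 0, 0, 0, 0, 0],
  [1, 0, 0, 0, 0, 0, 0],
  [1, 0, 0, 0, 0, 0, 0],
  [1, 0, 0, 0, 0, 0, 0],
  [1, 0, 0, 0, 0, 0, 0],
  [1, 0, 0, 0, 0, 0, 0],
], squeeze=50)

```text
time_s: 2.87
tcp_pos: [0.4854, 0.3485, 0.013]
tool_rot: [0.313, 0.95, 0.001, 0.001]
force: [-0.9, -0.9, 6.3]
opening: 0.505
grip_force: 53.9
```

Emit:
arm_command([
  [1, 0, 0, 0, 0, 0, 0],
  [1, 0, 0, 0, 0, 0, 0],
  [1, 0, 0, 0, 0, 0, 0],
  [1, 0, 0, 0, 0, 0, 0],
])

```text
time_s: 3.2
tcp_pos: [0.4854, 0.3485, 0.013]
tool_rot: [0.314, 0.95, 0.001, 0.001]
force: [-0.3, -0.6, 6.9]
opening: 0.502
grip_force: 53.9
```

Run:
```python
from h import *
plan([.5285,.054,.2],98.6)
```

```text
t 3.2 tcp [0.4854 0.3485 0.013 ] yaw_y 53.46 shift mm [-210.1 -210.5 -187.4] level turn [0.0022 0.0004] open 0.502 F [-0.3 -0.6  6.9] grip 53.9
turn z rad -0.7879
```

Emit:
arm_command([
  [1, 0, 0, -0.01, 0, 0, 0],
  [1, 0, 0, -0.03, 0, 0, 0],
  [1, 0, 0, -0.03, 0, 0, 0],
  [1, 0, 0, -0.03, 0, 0, 0],
  [1, 0, 0, -0.03, 0, 0, 0],
  [1, 0, 0, -0.03, 0, 0, 0],
  [1, 0, 0, -0.027, 0, 0, 0],
  [1, 0, 0, 0, 0, 0, 0],
])

```text
time_s: 3.87
tcp_pos: [0.4876, 0.3501, 0.2051]
tool_rot: [0.314, 0.95, 0.005, 0.003]
force: [1.1, 1.0, -2.1]
opening: 0.51
grip_force: 53.0
```

Emit:
arm_command([
  [1, -0.02, -0.02, 0, 0, 0, 0],
  [1, -0.027, -0.027, 0, 0, 0, 0],
  [1, -0.027, -0.027, 0, 0, 0, 0],
  [1, -0.027, -0.027, 0, 0, 0, 0],
  [1, -0.027, -0.027, 0, 0, 0, 0],
  [1, -0.027, -0.027, 0, 0, 0, 0],
  [1, -0.027, -0.027, 0, 0, 0, 0],
  [1, -0.027, -0.027, 0, 0, 0, 0],
])

```text
time_s: 4.53
tcp_pos: [0.5261, 0.0534, 0.1967]
tool_rot: [0.313, 0.95, -0.001, -0.001]
force: [0.3, 0.6, -3.4]
opening: 0.506
grip_force: 52.9
```

Emit:
arm_command([
  [1, 0, 0, 0, 0, 0, -0.115],
  [1, 0, 0, 0, 0, 0, -0.115],
  [1, 0, 0, 0, 0, 0, -0.115],
  [1, 0, 0, 0, 0, 0, -0.115],
  [1, 0, 0, 0, 0, 0, -0.115],
  [1, 0, 0, 0, 0, 0, -0.115],
  [1, 0, 0, 0, 0, 0, -0.098],
  [1, 0, 0, 0, 0, 0, 0],
])

```text
time_s: 5.2
tcp_pos: [0.5262, 0.0551, 0.1966]
tool_rot: [-0.076, 0.997, -0.0, -0.002]
force: [-0.3, -0.2, -2.9]
opening: 0.507
grip_force: 52.9
```

Run:
```python
from h import *
m=cam("wrist");a=grab_frame("wrist");np.save("w3.npy",a);save(a,"w3")
plan([.5285,.054,.2],98.6)
```

```text
t 5.25 tcp [0.5264 0.0551 0.1967] yaw_y 98.48 shift mm [-1.9 -1.4 -3.3] level turn [-0.0002 -0.003 ] open 0.504 F [ 0.4  0.6 -2.7] grip 52.9
turn z rad -0.002
```

View pics/w3.png

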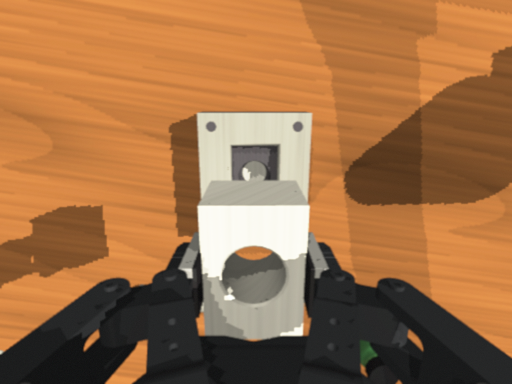

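The wrist view shows the held guide with its hole at (254,275). The fixture is behind it, with far corners at (198,113) and (312,113) and the pocket's visible sides at x 232–280. I'll measure both in the tool frame.

```bash
cat > w3m.py <<'E'
from h import *
m=cam("wrist");a=np.load("w3.npy");hsv=cv2.cvtColor(a,cv2.COLOR_RGB2HSV)
g=cv2.cvtColor(a,cv2.COLOR_RGB2GRAY).astype(float)
o=get_obs();Rt=R.from_quat(o["tool_rot"]).as_matrix();t=o["tcp_pos"]
S=hsv[...,1].astype(float)
def sub(v,i):  # strongest gradient subpixel
    d=np.abs(np.diff(v));k=int(d.argmax());w=d[max(k-1,0):k+2];x=np.arange(max(k-1,0),max(k-1,0)+len(w))
    return i+(w*x).sum()/w.sum()+.5
def line(pts,z):
    P=np.array([ray(m,p,z)[:2] for p in pts]);vx,vy,x,y=cv2.fitLine((P*1000).astype(np.float32),cv2.DIST_HUBER,0,.01,.01).ravel()
    return np.array([vx,vy]),np.array([x,y])
L=line([(sub(S[v,190:206],190),v) for v in range(120,172)],.034)
Rr=line([(sub(S[v,304:320],304),v) for v in range(120,172)],.034)
T=line([(u,sub(S[105:122,u],105)) for u in range(206,305)],.034)
for n,l in zip("LRT",(L,Rr,T)): print(n,np.degrees(np.arctan2(l[0][1],l[0][0])).round(2),l[1].round(1))
PL=line([(sub(g[v,225:240],225),v) for v in range(150,178)],.034);PR=line([(sub(g[v,272:287],272),v) for v in range(150,178)],.034)
PT=line([(u,sub(g[138:152,u],138)) for u in range(238,274)],.034)
yaw=np.arctan2(T[0][1],T[0][0])-np.pi/2; yaw=(yaw+np.pi/2)%np.pi-np.pi/2
ex=np.array([np.cos(yaw),np.sin(yaw)]);ey=np.array([-ex[1],ex[0]])
print("yaw",np.degrees(yaw),"width",(L[1]-Rr[1])@ey,"pocket width",(PL[1]-PR[1])@ey)
c=ex*(T[1]@ex-65)+ey*((L[1]+Rr[1])/2@ey);print("fixture c",c)
print("pocket c",ex*(PT[1]@ex-35.5)+ey*((PL[1]+PR[1])/2@ey), "raw PT->",(T[1]-PT[1])@ex)
# held block: corners of top face far edge & hole
zt=t[2]+.027
H=np.zeros(g.shape,np.uint8);H[235:312,212:297]=((g<165)|(S>60))[235:312,212:297]*255
cc=max(cv2.findContours(H,cv2.RETR_EXTERNAL,cv2.CHAIN_APPROX_NONE)[0],key=cv2.contourArea)
P=np.array([ray(m,p[0],zt)[:2] for p in cc],np.float32)*1000;print("hole",cv2.minEnclosingCircle(P),cv2.boundingRect(cc),"tcp",t*1000)
BT=line([(u,sub(S[198:212,u]*0+g[198:212,u],198)) for u in range(206,302)],zt)
print("block far edge",np.degrees(np.arctan2(BT[0][1],BT[0][0])),"x of edge rel tcp along tool fwd",(BT[1]-t[:2]*1000)@ -Rt[:2,0],"tool -x yaw",np.degrees(np.arctan2(-Rt[1,0],-Rt[0,0])))
E
python3 w3m.py
```

```text
L 8.43 [499.6  -4. ]
R 8.67 [494.3 107.9]
T -81.55 [467.7  34.9]
yaw 8.452891 width -111.458206 pocket width -48.17412
fixture c [401.52606  37.81609]
pocket c [461.7082    47.988342] raw PT-> -31.523699
hole ((526.6204223632812, 55.73112869262695), 15.09597396850586) (219, 246, 70, 58) tcp [526.35927202  55.14259466 196.7459128 ]
block far edge -81.23256 x of edge rel tcp along tool fwd -31.60091267065889 tool -x yaw 8.483792178758232
```

Image-up is towards the robot, so the near edge gives the centre: fixture centre ≈ (530.1, 57) mm, and the pocket edges agree. The block is ≈ 0.4 mm ahead of the TCP. I'll go above it and low, then look again.

Run:
```python
from h import *
plan([.5297,.0568,.056],98.45)
```

```text
t 5.25 tcp [0.5264 0.0551 0.1967] yaw_y 98.48 shift mm [ -4.    1.2 140.7] level turn [-0.0002 -0.003 ] open 0.504 F [ 0.4  0.6 -2.7] grip 52.9
turn z rad 0.0006
```

Emit:
arm_command([
  [1, -0.004, 0.0012, 0.02, 0, 0, 0],
  [1, 0, 0, 0.028, 0, 0, 0],
  [1, 0, 0, 0.028, 0, 0, 0],
  [1, 0, 0, 0.028, 0, 0, 0],
  [1, 0, 0, 0.022, 0, 0, 0],
  [1, 0, 0, 0.014, 0, 0, 0],
  [1, 0, 0, 0, 0, 0, 0],
  [1, 0, 0, 0, 0, 0, 0],
])

```text
time_s: 5.92
tcp_pos: [0.5302, 0.0569, 0.0571]
tool_rot: [-0.074, 0.997, -0.0, -0.002]
force: [0.9, 0.3, -2.3]
opening: 0.504
grip_force: 52.7
```

Run:
```python
from h import *
plan([.5297,.0568,.056],98.45);plan([.5297,.0568,.056],98.45)
m=cam("wrist");a=grab_frame("wrist");np.save("w4.npy",a);save(a,"w4")
```

```text
t 5.92 tcp [0.5302 0.0569 0.0571] yaw_y 98.52 shift mm [ 0.6 -0.1  1.1] level turn [-0.0006 -0.0032] open 0.504 F [ 0.9  0.3 -2.3] grip 52.7
turn z rad 0.0012
t 5.92 tcp [0.5302 0.0569 0.0571] yaw_y 98.52 shift mm [ 0.6 -0.1  1.1] level turn [-0.0006 -0.0032] open 0.504 F [ 0.9  0.3 -2.3] grip 52.7
turn z rad 0.0012
```

View pics/w4.png

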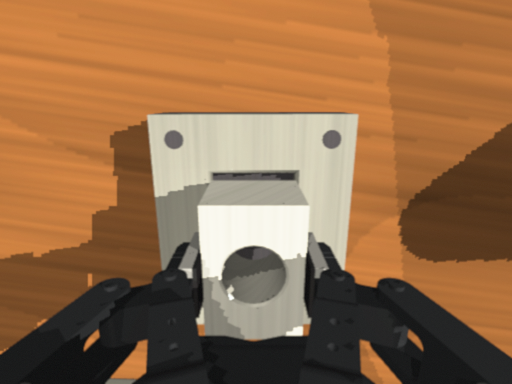

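The wrist view shows the block just above the pocket: its top near edge at v≈205, the pocket's near edge at v≈171 spanning 212–300, and the fixture's near corners at (148,114) and (358,114). I'll measure them relative to each other.

```bash
cat > w4m.py <<'E'
import re
s=open("w3m.py").read().split("L=line")[0].replace("w3","w4");exec(s)
L=line([(sub(S[v,142:166],142),v) for v in range(122,180)],.034)
Rr=line([(sub(S[v,342:362],342),v) for v in range(122,180)],.034)
T=line([(u,sub(S[106:122,u],106)) for u in range(165,340)],.034)
PT=line([(u,sub(g[164:175,u],164)) for u in range(222,290)],.034)
r=g[175,200:312];print(r.astype(int)[5:20],r.astype(int)[92:108])
yaw=np.radians(90+np.degrees(np.arctan2(T[0][1],T[0][0])));ex=np.array([np.cos(yaw),np.sin(yaw)]);ey=np.array([-ex[1],ex[0]])
print([np.degrees(np.arctan2(l[0][1],l[0][0])).round(2) for l in(L,Rr,T,PT)],"w",(Rr[1]-L[1])@ey,"T->PT",(PT[1]-T[1])@ex)
c=ex*(T[1]@ex+65)+ey*((L[1]+Rr[1])/2@ey);print("fix c",c)
zt=t[2]+.027
BT=line([(u,sub(g[198:212,u],198)) for u in range(206,302)],zt)
# block bottom near edge
zb=t[2]-.013
BB=line([(u,sub(g[177:187,u],177)) for u in range(218,292)],zb)
ub=[sub(g[v,192:206],192) for v in range(208,232)];uc=[sub(g[v,300:316],300) for v in range(208,232)]
BL=line(list(zip(ub,range(208,232))),zt);BR=line(list(zip(uc,range(208,232))),zt)
print("block ang",[np.degrees(np.arctan2(l[0][1],l[0][0])).round(2) for l in(BT,BB,BL,BR)],"w",(BR[1]-BL[1])@ey)
for n,B in(("top",BT),("bottom",BB)):
  bc=ex*(B[1]@ex+32)+ey*((BL[1]+BR[1])/2@ey);print(n,"block c",bc,"need along ex,ey",(c-bc)@ex,(c-bc)@ey)
E
python3 w4m.py
```

```text
[210 212 208 201 188 169 144 117  74  58  59  60  69  79  82] [ 47  56  77 102 115 120 137 173 201 205 204 206 208 209 210 210]
[np.float32(8.56), np.float32(8.67), np.float32(-81.44), np.float32(-78.18)] w 111.42018 T->PT 31.645603
fix c [531.46674  57.05815]
block ang [np.float32(-81.47), np.float32(-81.41), np.float32(8.45), np.float32(9.47)] w 44.26048
top block c [531.8167    57.664894] need along ex,ey -0.4363623 -0.5479122
bottom block c [531.9088   57.67875] need along ex,ey -0.52950066 -0.54790825
```

Emit:
arm_command([
  [1, 0.0005, -0.0005, 0, 0, 0, 0],
  [1, 0, 0, 0.004, 0, 0, 0],
  [1, 0, 0, 0.004, 0, 0, 0],
  [1, 0, 0, 0.004, 0, 0, 0],
  [1, 0, 0, 0.003, 0, 0, 0],
  [1, 0, 0, 0, 0, 0, 0],
  [1, 0, 0, 0, 0, 0, 0],
])

```text
time_s: 6.55
tcp_pos: [0.5308, 0.0566, 0.0429]
tool_rot: [-0.075, 0.997, -0.0, -0.0]
force: [-0.4, -0.9, -2.9]
opening: 0.505
grip_force: 52.8
```

Emit:
arm_command([
  [1, 0, 0, 0.002, 0, 0, 0],
  [1, 0, 0, 0.001, 0, 0, 0],
  [1, 0, 0, 0, 0, 0, 0],
  [1, 0, 0, 0, 0, 0, 0],
])

```text
time_s: 6.88
tcp_pos: [0.5311, 0.0566, 0.0402]
tool_rot: [-0.075, 0.997, -0.0, -0.0]
force: [-0.7, 0.0, -2.9]
opening: 0.508
grip_force: 52.8
```

Emit:
arm_command([
  [1, 0, 0, 0.001, 0, 0, 0],
  [1, 0, 0, 0.001, 0, 0, 0],
  [1, 0, 0, 0, 0, 0, 0],
  [1, 0, 0, 0, 0, 0, 0],
])

```text
time_s: 7.22
tcp_pos: [0.531, 0.0566, 0.0382]
tool_rot: [-0.075, 0.997, -0.0, -0.0]
force: [0.4, -1.0, -2.4]
opening: 0.504
grip_force: 52.8
```

Emit:
arm_command([
  [1, 0, 0, 0.001, 0, 0, 0],
  [1, 0, 0, 0, 0, 0, 0],
  [1, 0, 0, 0, 0, 0, 0],
])

```text
time_s: 7.47
tcp_pos: [0.5311, 0.0566, 0.0372]
tool_rot: [-0.075, 0.997, -0.0, -0.0]
force: [0.4, 0.2, -2.7]
opening: 0.507
grip_force: 52.8
```

Emit:
arm_command([
  [1, 0, 0, 0.0007, 0, 0, 0],
  [1, 0, 0, 0, 0, 0, 0],
  [1, 0, 0, 0, 0, 0, 0],
])

```text
time_s: 7.72
tcp_pos: [0.5312, 0.0567, 0.037]
tool_rot: [-0.075, 0.997, 0.0, -0.0]
force: [-1.9, 0.0, 2.1]
opening: 0.506
grip_force: 53.3
```

Emit:
arm_command([
  [1, 0, 0, 0.0007, 0, 0, 0],
  [1, 0, 0, 0, 0, 0, 0],
  [1, 0, 0, 0, 0, 0, 0],
])

```text
time_s: 7.97
tcp_pos: [0.5312, 0.0566, 0.037]
tool_rot: [-0.075, 0.997, 0.0, -0.0]
force: [-4.1, -0.8, 7.7]
opening: 0.506
grip_force: 54.2
```

The block is on the floor: TCP z is 0.037 as predicted, and the force has risen. I'll release, lift clear and check.

Emit:
arm_command([
  [-1, 0, 0, 0, 0, 0, 0],
  [-1, 0, 0, 0, 0, 0, 0],
  [-1, 0, 0, 0, 0, 0, 0],
  [-1, 0, 0, 0, 0, 0, 0],
  [-1, 0, 0, 0, 0, 0, 0],
  [-1, 0, 0, 0, 0, 0, 0],
])

```text
time_s: 8.47
tcp_pos: [0.5312, 0.0566, 0.0358]
tool_rot: [-0.075, 0.997, -0.0, 0.0]
force: [-0.2, 0.4, -0.1]
opening: 1.001
grip_force: 0.0
```

Emit:
arm_command([
  [-1, 0, 0, -0.01, 0, 0, 0],
  [-1, 0, 0, -0.02, 0, 0, 0],
  [-1, 0, 0, -0.03, 0, 0, 0],
  [-1, 0, 0, -0.03, 0, 0, 0],
  [-1, 0, 0, -0.03, 0, 0, 0],
  [-1, 0, 0, -0.03, 0, 0, 0],
  [-1, 0, 0, -0.03, 0, 0, 0],
  [-1, 0, 0, 0, 0, 0, 0],
])

```text
time_s: 9.13
tcp_pos: [0.536, 0.057, 0.2237]
tool_rot: [-0.075, 0.997, 0.001, 0.007]
force: [0.5, -1.0, 0.8]
opening: 0.998
grip_force: 0.0
```

Run:
```python
from h import *
plan([.59,-.344,.24],0)
m=cam("wrist");a=grab_frame("wrist");np.save("w5.npy",a)
np.save("w5tcp.npy",get_obs()["tcp_pos"])
k=a[90:270,140:380];save(cv2.resize(k,(720,540),interpolation=cv2.INTER_CUBIC),"w5")
print(proj(m,[.531,.0568,.064]))
import pickle;pickle.dump(m,open("w5m.pkl","wb"))
```

```text
t 9.13 tcp [0.536  0.057  0.2237] yaw_y 98.57 shift mm [   6.1 -404.6  -17. ] level turn [0.0016 0.0139] open 0.998 F [ 0.5 -1.   0.8] grip 0.0
turn z rad -1.4212
[252.87698491 166.91872982]
```

View pics/w5.png

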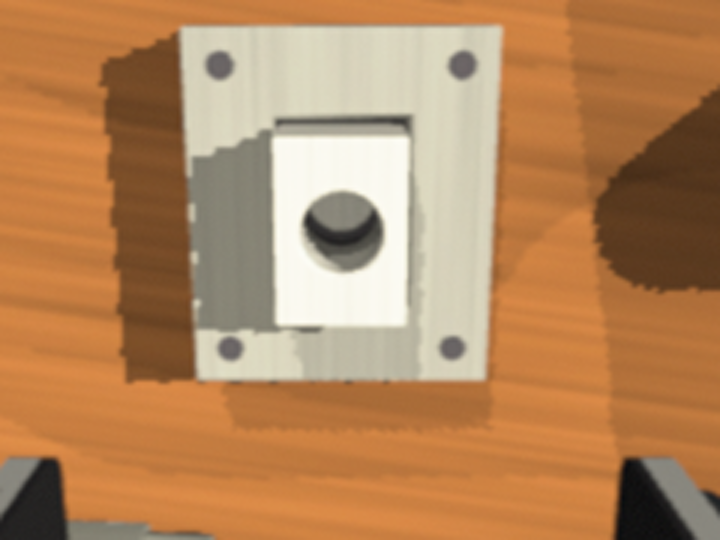

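The guide sits square in the pocket with its hole at px (254.3,166.7) and the well visible through it. Next I go to the punch, at about (0.590,−0.344).

Emit:
arm_command([
  [-1, 0, -0.02, -0.004, 0, 0, 0],
  [-1, 0.001, -0.035, -0.004, 0, 0, 0],
  [-1, 0.001, -0.035, -0.004, 0, 0, 0],
  [-1, 0.001, -0.035, -0.004, 0, 0, 0],
  [-1, 0.001, -0.035, 0, 0, 0, 0],
  [-1, 0.001, -0.035, 0, 0, 0, 0],
  [-1, 0.001, -0.035, 0, 0, 0, 0],
  [-1, 0, -0.035, 0, 0, 0, 0],
])

```text
time_s: 9.85
tcp_pos: [0.5638, -0.2077, 0.2308]
tool_rot: [-0.075, 0.997, 0.0, -0.001]
force: [0.1, 0.8, 0.9]
opening: 1.001
grip_force: 0.0
```

Emit:
arm_command([
  [-1, 0, -0.035, 0, 0, 0, 0],
  [-1, 0, -0.035, 0, 0, 0, 0],
  [-1, 0, -0.035, 0, 0, 0, 0],
  [-1, 0, -0.034, 0, 0, 0, 0.084],
  [-1, 0, 0, 0, 0, 0, 0.084],
  [-1, 0, 0, 0, 0, 0, 0.084],
  [-1, 0, 0, 0, 0, 0, 0.084],
  [-1, 0, 0, 0, 0, 0, 0],
])

```text
time_s: 10.52
tcp_pos: [0.5847, -0.3436, 0.2302]
tool_rot: [0.094, 0.996, 0.0, -0.001]
force: [0.2, 0.1, 1.2]
opening: 0.999
grip_force: 0.0
```

Emit:
arm_command([
  [-1, 0, 0, 0, 0, 0, 0],
  [-1, 0, 0, 0, 0, 0, 0],
])

```text
time_s: 10.68
tcp_pos: [0.5853, -0.3432, 0.2311]
tool_rot: [0.092, 0.996, 0.0, -0.001]
force: [-0.3, 0.5, 0.9]
opening: 1.005
grip_force: 0.0
```

Run:
```python
from h import *
plan([.59,-.344,.24],79.3)
m=cam("wrist");a=grab_frame("wrist");np.save("w6.npy",a)
save(a,"w6")
print(proj(m,[.59,-.344,.124]),proj(m,[.59,-.344,.074]))
import pickle;pickle.dump(m,open("w6m.pkl","wb"))
```

```text
t 10.68 tcp [ 0.5853 -0.3432  0.2311] yaw_y 79.48 shift mm [-4.7  0.  -8.9] level turn [ 0.0004 -0.0014] open 1.005 F [-0.3  0.5  0.9] grip 0.0
turn z rad 0.0031
[252.52790946 194.19416161] [252.58286325 179.53732197]
```

View pics/w6.png

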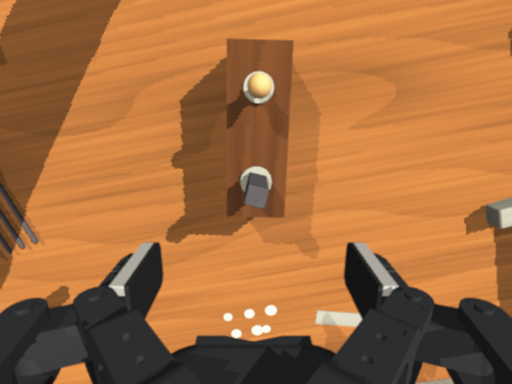

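The wrist view shows the square punch (grip top ≈ (257,190), collar (256,180)) in the hole nearer the fingers, and the round one at (260,86). I'll measure the grip top and its angle numerically.

Run:
```python
from h import *
import pickle
m=pickle.load(open("w6m.pkl","rb"));a=np.load("w6.npy");g=cv2.cvtColor(a,cv2.COLOR_RGB2GRAY);hsv=cv2.cvtColor(a,cv2.COLOR_RGB2HSV)
print(g[164:212:2,236:278:2])
M=np.zeros(g.shape,np.uint8);M[165:212,238:276]=((hsv[...,1]<90)&(g<125))[165:212,238:276]*255
c=max(cv2.findContours(M,cv2.RETR_EXTERNAL,cv2.CHAIN_APPROX_NONE)[0],key=cv2.contourArea)
print(cv2.boundingRect(c),cv2.approxPolyDP(c,2,True)[:,0].tolist())
W=np.zeros(g.shape,np.uint8);W[155:205,232:282]=((hsv[...,1]<90)&(g>=125))[155:205,232:282]*255
c=np.vstack(cv2.findContours(W,cv2.RETR_EXTERNAL,cv2.CHAIN_APPROX_NONE)[0]);print("collar",cv2.boundingRect(c))
P=np.array([ray(m,p[0],.074)[:2] for p in c],np.float32)*1000;print(cv2.minEnclosingCircle(P))
```

```text
[[ 86  86  87  91  98 101  98  95  91  89  92  91  93  94  94  93  90  88
   86  90  97]
 [ 86  85  86  93  97  99  97 105 140 153 156 154 138 104  93  93  89  88
   84  91  97]
 [ 86  85  86  93  96 111 161 203 216 221 222 219 219 212 154 102  90  87
   87  91  98]
 [ 87  84  87  93 115 189 220 218 217 219 219 216 218 222 221 190 100  86
   86  90  99]
 [ 86  85  82  93 181 214 199 143 175 203 211 216 220 222 217 218 166  88
   85  91  99]
 [ 86  85  77 165 210 180 126  73  80  84 104 129 171 204 208 219 215 133
   83  91  97]
 [ 85  75  90 183 141 128  93  76  82  82  82  81  81  84  99 170 220 182
   85  91  98]
 [ 86  71 116 176 127 127  71  77  84  81  83  82  81  83  80 120 203 195
   93  92  99]
 [ 86  76 111 134 128 121  60  81  82  83  83  83  83  83  81 103 187 200
  111  92  98]
 [ 63  54 104 130 130 109  53  81  82  83  83  82  82  84  82  91 171 193
  115  91  98]
 [ 53  52  94 128 129  90  59  90  83  82  83  82  83  84  83  86 158 182
   93  91  98]
 [ 53  51  73 124 129  68  74 110 112 108  94  89  84  83  82  84 153 167
   79  89  98]
 [ 54  52  59 121 124  57  87 11
[... 550 characters left out ...]
7 109 111 110  93  76  76
   76  82  85]
 [ 53  52  52  57  77 106 108 108 108 106 107 110 109 111 109  81  76  75
   76  83  84]
 [ 54  50  51  56  64  93 105 104 106 107 110 110 111 112 103  79  75  74
   77  83  85]
 [ 53  51  52  68  91  97  93  91  84  89 104 106 111 109  93  76  76  74
   77  83  86]
 [ 53  54  78  93  97 100  96  93  89  87  87  89  86  84  83  77  75  75
   77  83  86]
 [ 54  61  83  94  98  99  97  93  89  87  90  90  89  81  78  77  75  75
   78  83  86]]
(240, 173, 30, 36) [[249, 173], [243, 189], [240, 180], [241, 188], [245, 192], [244, 203], [263, 208], [269, 190], [266, 178]]
collar (240, 166, 32, 23)
((592.23388671875, -341.1799011230469), 15.991499900817871)
```

Run:
```python
from h import *
import pickle
m=pickle.load(open("w6m.pkl","rb"));a=np.load("w6.npy")
# top-face corners read off the grey levels: fit 4 edges subpixel by half-level crossings
g=cv2.cvtColor(a,cv2.COLOR_RGB2GRAY).astype(float);hsv=cv2.cvtColor(a,cv2.COLOR_RGB2HSV)
M=np.zeros(g.shape,np.uint8);M[183:212,240:274]=((g>96)&(g<118)&(hsv[...,1]<70))[183:212,240:274]*255
M=cv2.morphologyEx(M,cv2.MORPH_OPEN,np.ones((3,3),np.uint8))
c=max(cv2.findContours(M,cv2.RETR_EXTERNAL,cv2.CHAIN_APPROX_NONE)[0],key=cv2.contourArea)
P=np.array([ray(m,p[0],.124)[:2] for p in c],np.float32)*1000
print(cv2.minAreaRect(c),cv2.minAreaRect(P))
for f,o in(([249,185.5],[268,190]),([244.5,203],[264,207.5]),([249,185.5],[244.5,203]),([268.3,190],[264,207.5])):
    d=ray(m,f,.124)-ray(m,o,.124);print(np.degrees(np.arctan2(d[1],d[0])),np.hypot(*d[:2]))
plan([.592,-.342,.09])
```

```text
((256.5055847167969, 196.30897521972656), (19.712684631347656, 19.712682723999023), 12.994617462158203) ((592.5553588867188, -341.06170654296875), (16.705488204956055, 17.47750473022461), 66.71947479248047)
-114.348997699741 0.016409327770570796
-114.24090328456919 0.017099074095093158
155.34655607027253 0.01590307424920686
156.94789488219743 0.015934791919765136
t 10.73 tcp [ 0.5855 -0.3432  0.2314] yaw_y 79.46 shift mm [ -6.3   2.3 141.4] level turn [ 0.0004 -0.0009] open 0.999 F [-0.2  0.  -0.2] grip 0.0
```

Emit:
arm_command([
  [-1, -0.0065, 0.0032, 0, 0, 0, 0],
  [-1, 0, 0, 0, 0, 0, 0.116],
  [-1, 0, 0, 0, 0, 0, 0.116],
  [-1, 0, 0, 0.025, 0, 0, 0],
  [-1, 0, 0, 0.03, 0, 0, 0],
  [-1, 0, 0, 0.02, 0, 0, 0],
  [-1, 0, 0, 0, 0, 0, 0],
  [-1, 0, 0, 0, 0, 0, 0],
])

```text
time_s: 11.4
tcp_pos: [0.5924, -0.3406, 0.1556]
tool_rot: [0.207, 0.978, 0.0, -0.001]
force: [0.1, -0.9, 0.6]
opening: 0.998
grip_force: 0.0
```

Run:
```python
from h import *
plan([.5925,-.3412,.088],66.2)
m=cam("wrist");a=grab_frame("wrist");np.save("w7.npy",a)
print(proj(m,[.5925,-.3412,.124]))
g=cv2.cvtColor(a,cv2.COLOR_RGB2GRAY).astype(float);hsv=cv2.cvtColor(a,cv2.COLOR_RGB2HSV)
M=np.zeros(g.shape,np.uint8);M[170:300,200:310]=((g>96)&(g<118)&(hsv[...,1]<70))[170:300,200:310]*255
M=cv2.morphologyEx(M,cv2.MORPH_OPEN,np.ones((3,3),np.uint8))
c=max(cv2.findContours(M,cv2.RETR_EXTERNAL,cv2.CHAIN_APPROX_NONE)[0],key=cv2.contourArea)
P=np.array([ray(m,p[0],.124)[:2] for p in c],np.float32)*1000
print(cv2.minAreaRect(c),cv2.minAreaRect(P))
```

```text
t 11.4 tcp [ 0.5924 -0.3406  0.1556] yaw_y 66.13 shift mm [-0.5 -0.5 67.6] level turn [ 0.0003 -0.0029] open 0.998 F [ 0.1 -0.9  0.6] grip 0.0
turn z rad -0.0012
[251.63125095 224.02332027]
((252.0, 224.0), (26.0, 28.0), 90.0) ((592.658203125, -341.07049560546875), (17.048538208007812, 16.91590118408203), 66.11212921142578)
```

Emit:
arm_command([
  [-1, 0, -0.0005, 0.02, 0, 0, 0],
  [-1, 0, 0, 0.022, 0, 0, 0],
  [-1, 0, 0, 0.016, 0, 0, 0],
  [-1, 0, 0, 0.009, 0, 0, 0],
  [-1, 0, 0, 0, 0, 0, 0],
  [-1, 0, 0, 0, 0, 0, 0],
])

```text
time_s: 11.95
tcp_pos: [0.5934, -0.3428, 0.0913]
tool_rot: [0.207, 0.978, -0.0, 0.001]
force: [0.2, 0.1, 0.9]
opening: 1.002
grip_force: 0.0
```

Emit:
arm_command([
  [1, 0, 0, 0, 0, 0, 0],
  [1, 0, 0, 0, 0, 0, 0],
  [1, 0, 0, 0, 0, 0, 0],
  [1, 0, 0, 0, 0, 0, 0],
  [1, 0, 0, 0, 0, 0, 0],
  [1, 0, 0, 0, 0, 0, 0],
  [1, 0, 0, 0, 0, 0, 0],
  [1, 0, 0, 0, 0, 0, 0],
], squeeze=60)

```text
time_s: 12.62
tcp_pos: [0.5929, -0.3422, 0.0904]
tool_rot: [0.207, 0.978, 0.0, 0.0]
force: [-0.4, 1.4, 2.0]
opening: 0.206
grip_force: 59.0
```

Run:
```python
from h import *
plan([None,None,.22],66.2)
```

```text
t 12.62 tcp [ 0.5929 -0.3422  0.0904] yaw_y 66.08 shift mm [-1.000e-01  0.000e+00 -1.296e+02] level turn [0.0003 0.0007] open 0.206 F [-0.4  1.4  2. ] grip 59.0
turn z rad -0.0021
```

Emit:
arm_command([
  [1, 0, 0, -0.008, 0, 0, 0],
  [1, 0, 0, -0.012, 0, 0, 0],
  [1, 0, 0, -0.02, 0, 0, 0],
  [1, 0, 0, -0.025, 0, 0, 0],
  [1, 0, 0, -0.025, 0, 0, 0],
  [1, 0, 0, -0.025, 0, 0, 0],
  [1, 0, 0, -0.015, 0, 0, 0],
  [1, 0, 0, 0, 0, 0, 0],
])

```text
time_s: 13.28
tcp_pos: [0.5945, -0.3445, 0.2257]
tool_rot: [0.208, 0.978, -0.001, 0.004]
force: [0.3, -0.1, -2.0]
opening: 0.2
grip_force: 58.6
```

Run:
```python
from h import *
plan([.5315,.057,None],66.2)
```

```text
t 13.28 tcp [ 0.5945 -0.3445  0.2257] yaw_y 66.03 shift mm [220.7 341.3  -2.3] level turn [-0.0008  0.0093] open 0.2 F [ 0.3 -0.1 -2. ] grip 58.6
turn z rad -0.003
```

Emit:
arm_command([
  [1, 0.012, 0.019, 0, 0, 0, 0],
  [1, 0.019, 0.0293, 0, 0, 0, 0],
  [1, 0.019, 0.0293, 0, 0, 0, 0],
  [1, 0.019, 0.0293, 0, 0, 0, 0],
  [1, 0.019, 0.0293, 0, 0, 0, 0],
  [1, 0.019, 0.0293, 0, 0, 0, 0],
  [1, 0.019, 0.0293, 0, 0, 0, 0],
  [1, 0.019, 0.0293, 0, 0, 0, 0],
])

```text
time_s: 13.95
tcp_pos: [0.5492, -0.077, 0.2188]
tool_rot: [0.207, 0.978, -0.0, -0.001]
force: [1.1, -0.5, -1.5]
opening: 0.206
grip_force: 58.7
```

Emit:
arm_command([
  [1, 0.019, 0.0293, 0, 0, 0, 0],
  [1, 0.019, 0.0293, 0, 0, 0, 0],
  [1, 0.019, 0.0293, 0, 0, 0, 0],
  [1, 0.018, 0.0293, 0, 0, 0, 0],
  [1, 0, 0, 0, 0, 0, 0],
  [1, 0, 0, 0, 0, 0, 0],
  [1, 0, 0, 0, 0, 0, 0],
])

```text
time_s: 14.53
tcp_pos: [0.5291, 0.0583, 0.2191]
tool_rot: [0.207, 0.978, -0.001, -0.001]
force: [-0.8, -0.9, -1.9]
opening: 0.201
grip_force: 58.8
```

Run:
```python
from h import *
import pickle
plan([.5315,.057,.18],66.2)
m=cam("wrist");a=grab_frame("wrist");np.save("w8.npy",a);pickle.dump(m,open("w8m.pkl","wb"))
t=get_obs()["tcp_pos"]
for p in([.5315,.057,.064],[t[0],t[1],t[2]-.073],[t[0],t[1],t[2]-.02]): print(proj(m,p))
b=grab_frame("side");np.save("s8.npy",b);ms=cam("side");print(proj(ms,[.5315,.057,.064]),proj(ms,[t[0],t[1],t[2]-.073]))
tp=grab_frame("top");mt=cam("top");np.save("t8.npy",tp);q=proj(ms,[.53,.057,.11]).astype(int);print(q)
k=b[max(q[1]-70,0):q[1]+70,q[0]-65:q[0]+65]
save(np.hstack([cv2.resize(a[60:384,100:400],(450,486)),cv2.resize(k,(350,486),interpolation=cv2.INTER_CUBIC)]),"w8")
```

```text
t 14.53 tcp [0.5291 0.0583 0.2191] yaw_y 66.08 shift mm [-2.7 -0.2 39.1] level turn [-0.0018 -0.0008] open 0.201 F [-0.8 -0.9 -1.9] grip 58.8
turn z rad -0.0021
[252.72013144 178.09619376]
[251.54827857 202.71181998]
[250.95385161 232.46759258]
[234.26698972 211.82045481] [232.27752596 185.90013065]
[233 197]
```

View pics/w8.png

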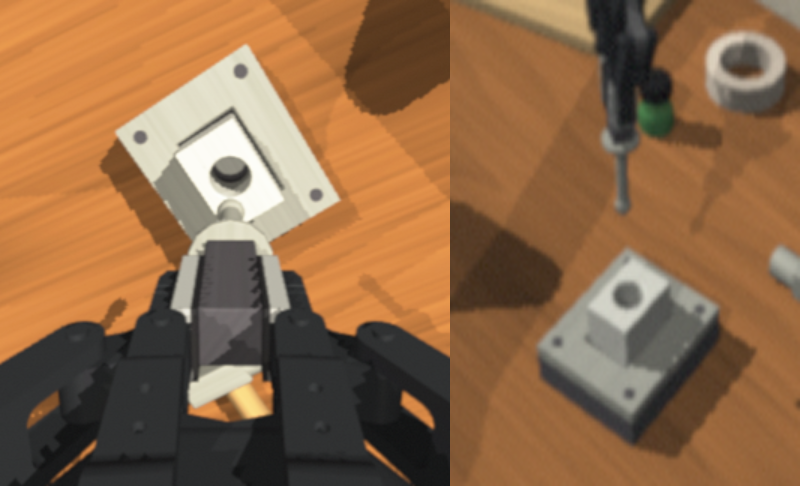

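The left part is the wrist view: ball at px (254,200.7), hole at (253.7,176). The right part is the side view: ball at (231.9,185.5) and hole at (233.7,212.3), both within 0.6 px of prediction. The punch hangs straight, so I'll go to just above the hole and measure again.

Emit:
arm_command([
  [1, -0.0035, -0.0002, 0.01, 0, 0, 0],
  [1, 0, 0, 0.02, 0, 0, 0],
  [1, 0, 0, 0.02, 0, 0, 0],
  [1, 0, 0, 0.012, 0, 0, 0],
  [1, 0, 0, 0.006, 0, 0, 0],
  [1, 0, 0, 0, 0, 0, 0],
  [1, 0, 0, 0, 0, 0, 0],
  [1, 0, 0, 0, 0, 0, 0],
])

```text
time_s: 15.35
tcp_pos: [0.534, 0.0573, 0.1528]
tool_rot: [0.208, 0.978, 0.0, 0.001]
force: [0.4, 0.1, -2.2]
opening: 0.2
grip_force: 58.9
```

Run:
```python
from h import *
import pickle
plan([.5322,.0567,.15],66.2)
m=cam("wrist");a=grab_frame("wrist");np.save("w9.npy",a);pickle.dump(m,open("w9m.pkl","wb"))
t=get_obs()["tcp_pos"];Rt=R.from_quat(get_obs()["tool_rot"]).as_matrix()
for p in([.5316,.057,.064],t+Rt@[.0007,0,.073],t+Rt@[.0007,0,.02]): print(proj(m,p))
g=cv2.cvtColor(a,cv2.COLOR_RGB2GRAY)
print(g[170:224:2,214:296:3])
s=grab_frame("side");np.save("s9.npy",s);ms=cam("side");print(proj(ms,[.5316,.057,.064]),proj(ms,t+Rt@[.0007,0,.073]))
print(cv2.cvtColor(s,cv2.COLOR_RGB2GRAY)[190:222,220:250])
```

```text
t 15.35 tcp [0.534  0.0573 0.1528] yaw_y 66.04 shift mm [ 1.4 -1.3  2.8] level turn [0.0012 0.0017] open 0.2 F [ 0.4  0.1 -2.2] grip 58.9
turn z rad -0.0027
[250.79662173 192.48888053]
[252.76241961 200.95458693]
[252.65257524 230.31726554]
[[251 251 249 251 251 251 250 251 250 250 251 251 250 252 251 251 251 252
  252 221 117 110 192 197 224 220 218 219]
 [251 251 250 249 251 252 251 249 251 249 251 251 251 252 252 251 251 252
  252 247 192  84 168 192 219 223 218 218]
 [251 251 251 249 251 251 251 250 251 250 249 234 203 219 244 251 251 252
  252 251 216 112 127 192 210 223 218 218]
 [251 251 251 250 249 251 252 251 250 242 169 138 139 136 140 187 251 251
  252 252 243 169  90 183 199 222 221 216]
 [251 251 251 251 249 252 251 252 244 154 138 140 140 140 138 139 183 250
  252 252 250 208  98 139 192 203 223 218]
 [250 251 251 251 250 250 251 252 173 138 140 139 139 142 138 141 128 204
  252 252 252 232 153  95 188 193 220 221]
 [251 251 251 251 251 249 251 243  70 111 142 138 140 141 140 139  83  97
  250 252 252 248 196  80 163 192 208 223]
 [251 250 251 251 251 249 250 191  46  6
[... 5657 characters left out ...]
190 178 187 193 198 201
  204 193 158 117  91  84  83  83  83  86  83  83]
 [148 156 170 185 197 205 209 210 210 211 210 209 208 205 207 210 210 206
  190 160 116  92  83  84  84  83  84  83  84  83]
 [144 143 147 156 170 186 197 205 209 211 212 210 209 211 210 209 203 188
  149 112  89  86  82  84  84  84  83  84  81  84]
 [143 140 141 143 148 156 170 187 202 209 209 209 210 210 210 200 176 142
  105  86  85  84  84  85  85  82  84  86  88  93]
 [144 140 140 140 140 142 148 159 178 194 202 210 210 206 196 170 130 101
   87  84  84  85  84  83  83  83  87  88  96 100]
 [144 141 140 141 141 140 141 144 150 161 179 195 202 192 161 123  93  84
   84  83  85  82  83  83  84  86  92  96  97 101]]
```

Run:
```python
from h import *
import pickle
m=pickle.load(open("w9m.pkl","rb"));o=get_obs();t=o["tcp_pos"];Rt=R.from_quat(o["tool_rot"]).as_matrix()
b=ray(m,(254.2,200),t[2]-.073);h=ray(m,(251.9,191),.064);d=h-b;print(b,h,"need tool mm",(Rt.T@[d[0],d[1],0]*1000).round(2))
plan([.5316-.0007*Rt[0,0],.057-.0007*Rt[1,0],.15])
```

```text
[0.53344019 0.05900202 0.08006266] [0.53084351 0.05827896 0.064     ] need tool mm [ 2.08 -1.71 -0.01]
t 15.45 tcp [0.5341 0.0575 0.1531] yaw_y 66.06 shift mm [ 1.3 -1.5  3.1] level turn [0.0016 0.0019] open 0.204 F [-0.1  0.4 -0.4] grip 58.9
```

Both estimates agree on a shift of about (+1.7, −1.6) mm. I'll correct, then descend.

Emit:
arm_command([
  [1, 0.0017, -0.0016, 0, 0, 0, 0],
  [1, 0, 0, 0, 0, 0, 0],
  [1, 0, 0, 0.005, 0, 0, 0],
  [1, 0, 0, 0.007, 0, 0, 0],
  [1, 0, 0, 0.007, 0, 0, 0],
  [1, 0, 0, 0.005, 0, 0, 0],
  [1, 0, 0, 0, 0, 0, 0],
  [1, 0, 0, 0, 0, 0, 0],
])

```text
time_s: 16.12
tcp_pos: [0.5301, 0.0565, 0.127]
tool_rot: [0.207, 0.978, -0.001, -0.001]
force: [0.3, 0.0, -1.3]
opening: 0.203
grip_force: 58.9
```

Run:
```python
from h import *
o=get_obs();Rt=R.from_quat(o["tool_rot"]).as_matrix()
plan([.5315-.0007*Rt[0,0],.057-.0007*Rt[1,0],.094])
```

```text
t 16.12 tcp [0.5301 0.0565 0.127 ] yaw_y 66.06 shift mm [-1.8  1.1 33. ] level turn [-0.0013 -0.0013] open 0.203 F [ 0.3  0.  -1.3] grip 58.9
```

Emit:
arm_command([
  [1, 0, 0, 0, 0, 0, 0],
  [1, 0, 0, 0, 0, 0, 0],
  [1, 0, 0, 0, 0, 0, 0],
  [1, 0, 0, 0, 0, 0, 0],
])

```text
time_s: 16.45
tcp_pos: [0.5311, 0.0567, 0.1282]
tool_rot: [0.207, 0.978, 0.0, 0.0]
force: [1.2, 0.1, -1.3]
opening: 0.196
grip_force: 58.9
```

Emit:
arm_command([
  [1, 0, 0, 0, 0, 0, 0],
  [1, 0, 0, 0, 0, 0, 0],
  [1, 0, 0, 0, 0, 0, 0],
  [1, 0, 0, 0, 0, 0, 0],
  [1, 0, 0, 0, 0, 0, 0],
  [1, 0, 0, 0, 0, 0, 0],
  [1, 0, 0, 0, 0, 0, 0],
  [1, 0, 0, 0, 0, 0, 0],
])

```text
time_s: 17.12
tcp_pos: [0.5307, 0.0566, 0.1279]
tool_rot: [0.207, 0.978, -0.0, -0.0]
force: [-0.5, 0.9, -0.8]
opening: 0.203
grip_force: 58.9
```

Emit:
arm_command([
  [1, 0, 0, 0, 0, 0, 0],
  [1, 0, 0, 0, 0, 0, 0],
  [1, 0, 0, 0, 0, 0, 0],
  [1, 0, 0, 0, 0, 0, 0],
  [1, 0, 0, 0, 0, 0, 0],
  [1, 0, 0, 0, 0, 0, 0],
  [1, 0, 0, 0, 0, 0, 0],
])

```text
time_s: 17.7
tcp_pos: [0.5308, 0.0566, 0.1279]
tool_rot: [0.207, 0.978, -0.0, -0.0]
force: [-0.4, -0.5, -1.6]
opening: 0.2
grip_force: 58.9
```

The arm takes about a second to settle, so readings taken soon after a move ring by 1–2 mm. Settled, it needs roughly +0.8 mm in x. I'll continue down to TCP z ≈ 0.0944, since the collar was at 0.070 with TCP 0.0904.

Emit:
arm_command([
  [1, -0.0007, 0.0003, 0.003, 0, 0, 0],
  [1, 0, 0, 0.005, 0, 0, 0],
  [1, 0, 0, 0.005, 0, 0, 0],
  [1, 0, 0, 0.005, 0, 0, 0],
  [1, 0, 0, 0.005, 0, 0, 0],
  [1, 0, 0, 0.005, 0, 0, 0],
  [1, 0, 0, 0.003, 0, 0, 0],
  [1, 0, 0, 0.002, 0, 0, 0],
])

```text
time_s: 18.37
tcp_pos: [0.5311, 0.0565, 0.0941]
tool_rot: [0.207, 0.978, -0.0, -0.0]
force: [-0.6, 0.4, -2.5]
opening: 0.205
grip_force: 58.9
```

Emit:
arm_command([
  [1, 0, 0, 0, 0, 0, 0],
  [1, 0, 0, 0, 0, 0, 0],
  [1, 0, 0, 0, 0, 0, 0],
  [1, 0, 0, 0, 0, 0, 0],
  [1, 0, 0, 0, 0, 0, 0],
  [1, 0, 0, 0, 0, 0, 0],
  [1, 0, 0, 0, 0, 0, 0],
  [1, 0, 0, 0, 0, 0, 0],
])

```text
time_s: 19.03
tcp_pos: [0.5316, 0.0566, 0.095]
tool_rot: [0.207, 0.978, 0.0, 0.0]
force: [0.0, -0.4, -1.9]
opening: 0.203
grip_force: 58.9
```

Emit:
arm_command([
  [1, 0, 0, 0, 0, 0, 0],
  [1, 0, 0, 0, 0, 0, 0],
  [1, 0, 0, 0, 0, 0, 0],
  [1, 0, 0, 0, 0, 0, 0],
  [1, 0, 0, 0, 0, 0, 0],
  [1, 0, 0, 0, 0, 0, 0],
  [1, 0, 0, 0, 0, 0, 0],
  [1, 0, 0, 0, 0, 0, 0],
])

```text
time_s: 19.7
tcp_pos: [0.5315, 0.0566, 0.0949]
tool_rot: [0.207, 0.978, -0.0, -0.0]
force: [-0.4, 0.4, -2.3]
opening: 0.205
grip_force: 58.9
```

Run:
```python
from h import *
plan([.5318,.0566,.0944])
s=grab_frame("side");np.save("s10.npy",s);ms=cam("side");w=grab_frame("wrist");np.save("w10.npy",w)
t=get_obs()["tcp_pos"]
print([proj(ms,p).round(1) for p in([.5316,.057,.064],[.5316,.057,.074],[.5316,.057,.078])])
print(cv2.cvtColor(s,cv2.COLOR_RGB2GRAY)[196:220,220:250])
```

```text
t 19.7 tcp [0.5315 0.0566 0.0949] yaw_y 66.07 shift mm [-0.3  0.1  0.5] level turn [-0. -0.] open 0.205 F [-0.4  0.4 -2.3] grip 58.9
[array([234.3, 211.8]), array([234.2, 208.7]), array([234.1, 207.5])]
[[118 116 115 119 119 117 123 116  78  70  83  77  58  44  35  25  24  26
   28  42  63  72  79  92 108 112 113 112 112 105]
 [119 116 118 116 117 118 121 117  77  70  87  83  65  47  30  29  26  18
   31  60  90 103 108 108 113 113 114 111 103 100]
 [118 119 118 118 115 115 119 113  79  68  87  86  69  47  31  22  29  26
   32  63  98 114 116 118 113 114 113 110 101  99]
 [115 117 115 115 116 114 117 110  85  73  89  85  73  50  32  32  32  28
   32  60  93 112 116 116 117 117 114 109 103  99]
 [118 117 117 115 118 114 116 111  96  81  95  94  74  49  33  28  31  30
   35  62  92 107 113 115 114 116 114 107 102 100]
 [116 117 117 117 116 117 118 117 111  99  98  96  78  53  35  28  30  29
   33  67 100 109 110 107 109 113 112 107 103 103]
 [116 118 116 115 118 116 116 124 133 114  98  94  83  54  34  32  28  31
   37  73 118 126 117 111 106 106 108 108 106 103]
 [118 116 118 117 117 
[... 1403 characters left out ...]
103  99  87  80  78  87
  104 127 128 122 110  92  85  83  85  84  82  84]
 [201 209 213 213 213 214 214 213 210 196 172 145 135 126 124 120 109 109
  121 126 124 108  92  85  85  87  83  84  86  82]
 [172 189 202 209 212 214 214 214 212 211 204 198 191 183 188 184 159 149
  145 131 112  94  85  83  85  84  85  86  85  85]
 [150 159 172 189 201 208 212 212 212 214 213 213 212 206 211 210 202 194
  176 139 102  88  85  84  84  85  86  85  85  84]
 [145 144 147 158 171 187 201 209 213 215 214 213 213 213 213 213 207 188
  150 110  90  85  84  85  85  86  87  85  84  84]
 [145 141 144 146 149 156 173 189 204 212 212 211 213 213 212 201 178 144
  108  90  86  86  86  84  84  84  86  85  88  95]]
```

The punch is settled, upright (tilt ≈ 0) and in line with the hole in the side view, and there is no contact force. I'll hand in.

```bash
python3 -c "
from bench import *
print(close_job())"
```

```text
the job is handed in; nothing more can be done
None
```

The job is handed in at about 20 s: the guide block is seated and released in the pocket, and the square-grip punch is held still, upright and centred in its hole to about 1 mm by my measurements, with its collar about 10 mm above the block; the verdict was not shown.

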